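# Open the sprung cover of the wide terminal box

## Robot

A 7-joint arm with a two-finger parallel gripper is mounted at the origin on the work surface. World frame = base frame: x ahead of the robot, y to its left, z up, the work surface at z = 0. Lengths are in m, angles in rad, forces in N, time in s.
With the tool pointing down it reaches from about 0.4 to 0.85 m from the base axis. Payload 4.5 kg.
Tool frame: the origin (TCP) lies midway between the tips of the shut fingers; the grasp point (between the pads) lies 19 mm behind it; z points along the fingers, y is the direction in which the jaws open and shut (so a half turn about z gives the same grasp; the last joint's range is limited). The gripper opens to 88 mm and grips with 3 to 60 N. Pads are 18 mm wide; open, the fingers measure 123 mm over their backs; the gripper's body (75 mm by 187 mm) begins 45 mm behind the grasp point.
Start: joints at [-1.259, 0.689, -0.195, 1.565, 0.157, 0.902, -0.215], TCP at [0.171, 0.601, 0.239] pointing down, gripper open.
Joint ranges: [-3.01, 3.01], [-0.46, 2.08], [-1.47, 1.51], [0.13, 2.56], [-1, 4.14], [0.04, 2.09], [-2.66, 2.66]. Speed limits (rad/s): [2.57, 2.57, 3.14, 3.14, 3.14, 3.14, 3.14].

## Interface

Orientations are given as a unit quaternion [x, y, z, w].
In Python, from plant import r gives the robot as it stands.
- The arm moves only by the tool play_rows, never from a script. Its argument "targets" is a list of rows, each an object of numbers: "jaw": the closure, from 0 (fully open) to 1 (shut); "dx", "dy", "dz": the shift along the tool's x, y, z in m; "yaw": the turn about the tool's z in rad. A call has exactly 5 rows; each row shifts and turns the pose as measured when the row begins, along the tool's axes as they then stand; what a row does not reach is not made up. A row lasts 1/10 s, in which the tool goes at most 50 mm and 8.59 degrees, less where a joint would pass 70% of its speed; a pose out of reach is approached as far as the arm can. A call with a gripper value outside its range is refused whole. The fingers move at their own pace and stop on an object; "squeeze" is the grip in N (left out, the last holds). Time passes only in rows, so rows that do not move let the fingers close, or fill a call up. It gives the time, the measured TCP pose, the force and the opening at its end, in the units of the state.
- r.get_state(): the state, without advancing time (a new reading comes with each control period).
- r.snapshot(name): name is "scene" or "top" or "wrist"; returns a dict with "frame" (480x640x3 uint8, red, green, blue), "z_map" (480x640 float32, m along the optical axis (not along the pixel's ray), 0 where there is no reading), "mtx" (3x3 intrinsics, pixels), "position" and "orientation" of the camera in the world; the wrist camera has in their place "T_tool_cam" (4x4, takes a point from camera to tool coordinates, whose origin is the TCP and whose axes are the flange's). Camera axes: x right, y up, looking along -z (the intrinsics and any distortion apply to the point x, -y, -z); pixel columns grow to the right and rows downward; lengths in m; the calibration is good to about 2 mm. A picture is of the moment at which its call begins: read the wrist's pose just before it.
- r.finish_job(): hands the job in, once; it reports no verdict.
The state is a dict: "clock": time; "q": joint angles; "qd": joint speeds; "joint_torque": joint torques, N m; "tool_pos": TCP position; "eef_rot": TCP orientation; "contact_force": force on the tool from outside, world axes, zero at the start; "moment": the same for the moment, N m; "opening": opening from 0.0 (shut) to 1.0 (fully open).
Only numpy, scipy, OpenCV 4.12 (cv2) and the standard library are available. Lean on these libraries where they do the work, as an engineer would, in place of code of your own. Each camera call takes 0.05 s, during which the arm holds its last target.

## Task

Open the wider of the two grey terminal boxes: press its black release tab down until the sprung cover pops up and comes to rest half raised, then push the cover back until it is fully open against its stop and stays there. Work with the fingertips only: do not pick up or shift any of the loose things, leave the narrower box shut, and finish clear of everything.

Things in the scene. Friction and masses are not known exactly. Their poses are not given: they have to be found in the camera images.
- box_wide: the WIDER terminal box, to be opened: grey plastic, fixed to the table, 120 mm deep (its x) x 110 mm wide (its y) x 60 mm high plus the cover, on a 4 mm steel foot 146 mm wide. Origin: centre of its underside, on the table; its x axis points from the tab side (front, towards the robot) to the hinge side, z up. Inside only terminals, below 38 mm.
- tab_wide_pad (a point): where to press the wider box's release tab: top of the black ribbed pad, 36 mm in front of the front wall, 45 mm above the table. The flat pad, 32 mm wide, reaches from 8 to 48 mm in front of the wall. Behind it the tab's upright arm ends in a hook over the cover's front lip, 71 mm above the table; pressing the pad swings the hook up to 9 mm away from the box.
- tab_wide (a joint): turn of the wider box's tab, a rocker about a line along the box's y, 10 mm in front of the front wall and 40 mm up: 0 at rest, 0.32 rad (pad about 8 mm lower) at its stop. It frees the cover at about 0.15 to 0.2 rad; fully down takes about 5 N. It springs back when let go.
- lid_wide (a joint): angle of the wider box's cover: 0 shut and latched, about 0.7 rad after the spring has lifted it, 1.92 rad (110 degrees) fully open against its stop. Beyond 0.7 rad it swings freely: below 1.57 (upright) it falls back to 0.7, beyond that it falls open. It weighs about 90 g.
- lid_wide_lip (a point): middle of the front edge of the wider box's cover (moves with it). The cover is a flat plate 6 mm thick, 126 mm from hinge to lip, 114 mm wide. Lifted by the spring, its lip stands about 145 mm above the table; upright 186 mm.
- lid_wide_hinge (a point): middle of the hinge line of the wider box's cover: at the box's back wall (60 mm behind its origin), 60 mm above the table; the line runs along the box's y.
- box_narrow: the NARROWER terminal box, to be left shut: the same box, but 66 mm wide on a 102 mm foot, with the same kind of tab. Origin and axes as for the wider one.
- lid_narrow (a joint): angle of the narrower box's cover: 0 shut (it must stay so).
- meter: bystander, loose: orange hand-held multimeter lying flat, 180 x 88 x 44 mm. Origin at its underside.
- screwdriver: bystander, loose: black-handled screwdriver lying down, 190 mm long. Origin at its underside.
- relay: bystander, loose: small grey relay module standing, 55 x 22 x 50 mm, between the two boxes. Origin at its underside.
- motor: bystander, loose: small black and silver gear motor standing upright, 42 mm diameter, 94 mm high with its shaft, between the two boxes towards the back. Origin at its underside.
- button_head: bystander, loose: push-button in a 45 mm grey housing, 50 mm high. Origin at its underside.
- tape: bystander, loose: roll of black tape lying flat, 68 mm diameter, 19 mm high. Origin at its underside.
- ferrules: bystander, loose: small jar, 44 mm diameter, 50 mm high. Origin at its underside.

How it is judged:
On the way, in this order (a step that is already met when the one before it is completed fails the run):
1. the release tab of the wider box is pressed by the fingers (value of joint tab_wide above 0.1 rad and contact force between the fingers and tab_wide above 0.5 N).
2. the wider box's cover has popped up on its spring and rests there (value of joint lid_wide between 0.5 and 0.95 rad and velocity of joint lid_wide below 0.3 rad/s), for 0.2 s.
3. the cover is fully open (value of joint lid_wide above 1.75 rad), for 0.2 s.
At the end, for the whole second after the job is handed in: the wider box's cover stands open beyond 1.75 rad (of 1.92) and is still, its tab has sprung back (below 0.06 rad), the narrower box's cover is shut (below 0.08 rad) and every loose thing is within 25 mm of where it started (value of joint lid_wide above 1.75 rad and velocity of joint lid_wide between -0.1 and 0.1 rad/s and value of joint tab_wide below 0.06 rad and value of joint lid_narrow below 0.08 rad and distance of each of meter, screwdriver, relay, motor, button_head, tape, ferrules from where it was at the start of the episode below 0.025 m); the robot touches nothing.
It fails at once if the narrower box is opened (value of joint lid_narrow above 0.1 rad).
It fails at once if a loose thing is lifted, carried or shifted by more than 30 mm (distance of any of meter, screwdriver, relay, motor, button_head, tape, ferrules from where it was at the start of the episode above 0.03 m).
It also fails if it takes over 42 s, if anything falls off the work surface, if the arm or the gripper's body presses on something with over 40 N, if the wrist force passes 120 N, or if a joint passes its speed limit or range.

## Working session

There is one attempt and no reset: what is moved stays moved. The work goes in short steps, Python scripts to look and compute and a tool call to move; the robot and the scene stay as the last step left them, time stands still between calls to the robot, and variables do not carry over. Pictures are saved under pics/ and viewed, and the job is handed in when it is done.

Besides the shell and the picture viewer there is one more tool, called after ">>>" by a JSON object that holds its "fn" and its "kwargs", one argument or row to a line. play_rows: Moves the arm, as the interface text tells. Its arguments: {"type":"object","properties":{"targets":{"type":"array"},"squeeze":{"type":"number"}},"required":["targets"]}

```bash
mkdir -p pics; ls; python3 - <<'E'
from plant import r
import cv2,pickle
s=r.get_state();print({k:s[k] for k in('clock','tool_pos','eef_rot','contact_force','opening')})
for n in('scene','top'):
    d=r.snapshot(n);cv2.imwrite(f'pics/{n}0.png',d['frame'][:,:,::-1]);pickle.dump(d,open(f'{n}0.pkl','wb'));print(n,d['mtx'],d['position'],d['orientation'],d['z_map'].min(),d['z_map'].max())
E
```

```text
pics
{'clock': 0.0, 'tool_pos': array([0.17130555, 0.60041031, 0.23791279]), 'eef_rot': array([ 1.38430706e-01,  9.90371696e-01, -9.17788442e-04, -3.38811541e-05]), 'contact_force': array([ 0.03795658,  1.18118611, -0.2121955 ]), 'opening': 0.9967924190478411}
scene [[485.48716705   0.         318.27793064]
 [  0.         485.48716705 241.55860769]
 [  0.           0.           1.        ]] [1.4085345  0.23845741 0.68891063] [0.26939594 0.3659491  0.70332675 0.54666129] 0.0 3.9997823
top [[481.3252325    0.         308.4485036 ]
 [  0.         481.3252325  234.00663137]
 [  0.           0.           1.        ]] [0.35441132 0.02016723 1.39212889] [ 0.05621863 -0.07531766 -0.70375119  0.70420237] 0.0 2.4502518
```

View pics/scene0.png

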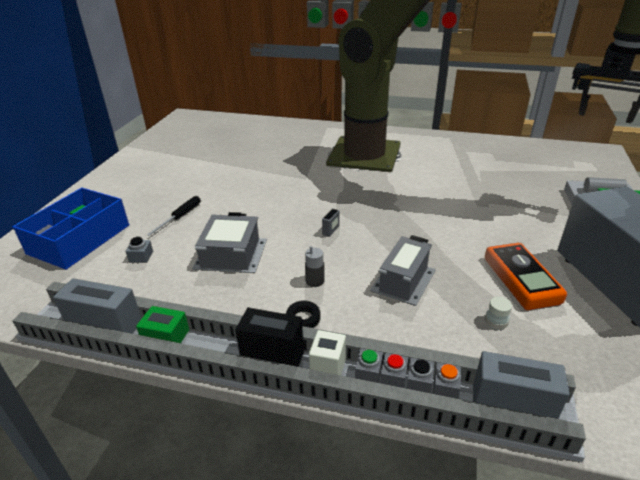

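View pics/top0.png

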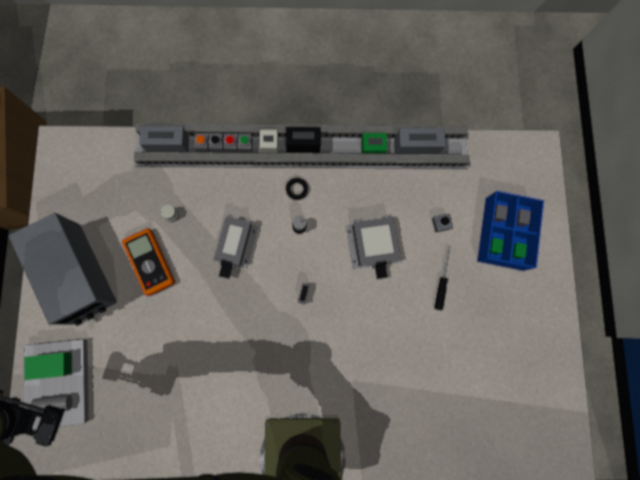

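The top view shows the wide box at about (378,242) with its tab at (381,269), and the narrow box at (235,243). The screwdriver is at (441,280), the relay at (305,293) and the motor at (299,224). Next I'll turn these pixels into metres.

```bash
cat > h.py <<'E'
import numpy as np
from scipy.spatial.transform import Rotation as R
def cam(d): return R.from_quat(d['orientation']).as_matrix(),np.array(d['position']),d['mtx']
def cloud(d):
    Rm,p,K=cam(d); z=d['z_map']; v,u=np.mgrid[:480,:640]
    c=np.stack([(u-K[0,2])/K[0,0]*z,-(v-K[1,2])/K[1,1]*z,-z],-1)
    return c@Rm.T+p
def ray(d,u,v,h):
    Rm,p,K=cam(d); w=Rm@np.array([(u-K[0,2])/K[0,0],-(v-K[1,2])/K[1,1],-1]); return p+w*(h-p[2])/w[2]
E
python3 - <<'E'
import pickle,cv2,numpy as np
from h import *
for n,box in(('top',(340,205,420,290)),('scene',(185,200,275,275))):
    d=pickle.load(open(n+'0.pkl','rb'));P=cloud(d);f=d['frame']
    u0,v0,u1,v1=box
    print(n,'table z',np.median(P[300:330,200:260,2]) if n=='top' else np.median(P[150:180,200:280,2]))
    m=np.zeros((480,640),bool);m[v0:v1,u0:u1]=1
    lid=m&(P[...,2]>.057)&(P[...,2]<.085)
    c=P[lid];print('lid',len(c),c.mean(0),np.percentile(c[:,2],[5,50,95]))
    rect=cv2.minAreaRect((c[:,:2]*1000).astype(np.float32));print(rect)
    g=f.max(2)
    pad=m&(g<45)&(P[...,2]>.03)
    nl,lab,st,ce=cv2.connectedComponentsWithStats(pad.astype(np.uint8))
    for i in range(1,nl):
        if st[i,4]>15:
            q=P[lab==i];print('dark',st[i],ce[i],q.mean(0),q.min(0),q.max(0),cv2.minAreaRect((q[:,:2]*1000).astype(np.float32)))
    w=m&(f.min(2)>150)&(P[...,2]>.055)
    q=P[w];print('label',len(q),q.mean(0) if len(q) else '',cv2.minAreaRect((q[:,:2]*1000).astype(np.float32)) if len(q) else '')
    o=cv2.resize(f[v0-10:v1+10,u0-10:u1+10],None,fx=6,fy=6,interpolation=cv2.INTER_CUBIC);cv2.imwrite(f'pics/{n}0z.png',o[:,:,::-1])
E
```

```text
top table z -0.0005820918542117637
lid 1835 [ 0.58418342 -0.20778829  0.06591164] [0.0607993  0.06587451 0.07075082]
((585.08984375, -208.2063446044922), (138.26727294921875, 115.21357727050781), 8.319783210754395)
dark [375 261  12  17 156] [380.70512821 269.03846154] [ 0.50764991 -0.2192761   0.05144388] [ 0.4858815  -0.23549902  0.03655969] [ 0.52813117 -0.20184695  0.07506481] ((506.65728759765625, -219.2718048095703), (40.809173583984375, 30.88311767578125), 11.234112739562988)
label 636 [ 0.58521704 -0.20582686  0.07877874] ((503.41876220703125, -98.22177124023438), (92.28153991699219, 369.2706298828125), 37.50127029418945)
scene table z 0.0005817208520600969
lid 1819 [ 0.59435861 -0.20511773  0.06656944] [0.06221814 0.06686751 0.0692606 ]
((586.3789672851562, -208.05517578125), (143.66574096679688, 115.81712341308594), 8.445842742919922)
dark [229 213  15   3  40] [235.3   214.075] [ 0.52221787 -0.21531647  0.0680793 ] [ 0.48361681 -0.23005058  0.04427966] [ 0.52977317 -0.19994706  0.07349048] ((509.1065979003906, -219.01007080078125), (47.67435073852539, 28.422285079956055), 12.583630561828613)
label 756 [ 0.6017607  -0.2003341   0.07809706] ((973.1353759765625, -22.948089599609375), (1008.8927612304688, 117.29029846191406), 24.348575592041016)
```

```bash
python3 -c "
import cv2;a=cv2.imread('pics/top0z.png');b=cv2.imread('pics/scene0z.png');print(a.shape,b.shape)"
```

```text
(630, 600, 3) (570, 660, 3)
```

View pics/top0z.png

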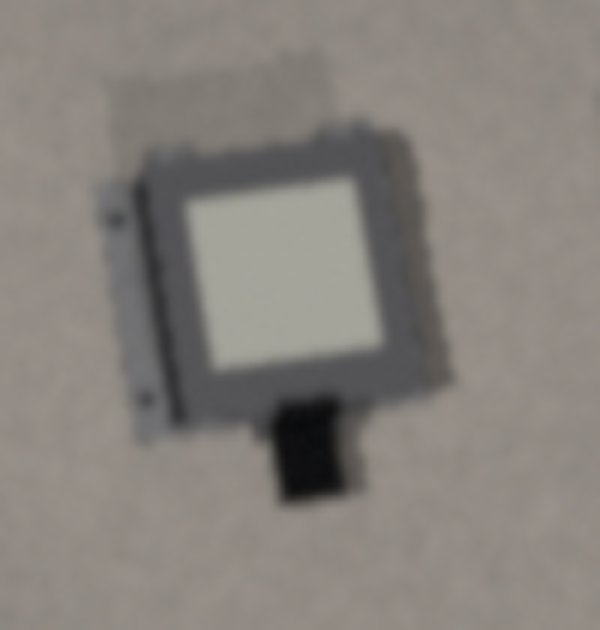

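The crop shows the wide box turned about 8° anticlockwise. The tab sticks out of the front, and its black pad's front edge is near crop (312,497). I'll refine the box frame and check how far the loose things are from it.

```bash
python3 - <<'E'
import pickle,cv2,numpy as np
from h import *
a=np.deg2rad(8.4)
ux=np.array([np.cos(a),np.sin(a)]);uy=np.array([-ux[1],ux[0]])
for n,box in(('top',(340,205,420,290)),('scene',(185,200,275,275))):
    d=pickle.load(open(n+'0.pkl','rb'));P=cloud(d);f=d['frame']
    u0,v0,u1,v1=box;m=np.zeros((480,640),bool);m[v0:v1,u0:u1]=1
    w=(m&(f.min(2)>130)&(P[...,2]>.055)&(abs(P[...,2]-.066)<.03)).astype(np.uint8)
    cs,_=cv2.findContours(w,cv2.RETR_EXTERNAL,cv2.CHAIN_APPROX_NONE);c=max(cs,key=cv2.contourArea)
    pts=np.array([ray(d,*p[0],.066)[:2] for p in c]);print(n,'label',cv2.minAreaRect((pts*1000).astype(np.float32)))
    # lid edges
    v,u=np.where(m&(P[...,2]>.057)&(P[...,2]<.085)&(f.max(2)>50))
    q=np.array([ray(d,x,y,.066)[:2] for x,y in zip(u,v)])
    s=q@ux;t=q@uy
    print('lid s',np.percentile(s,[0,1,99,100]),'t',np.percentile(t,[0,1,99,100]))
    if n=='top':
        v,u=np.where(m&(f.max(2)<40)&(np.arange(480)[:,None]>258));q=np.array([ray(d,x,y,.045)[:2] for x,y in zip(u,v)])
        print('pad s',np.percentile(q@ux,[0,2,98,100]),'t',np.percentile(q@uy,[0,2,50,98,100]))
        for nm,p,h in(('relay',(305,293),.05),('motor',(299,224),.08),('drv',(441,280),.02),('drvtip',(448,247),.01),('btn',(443,222),.05),('tape',(297,188),.02),('narrow',(235,243),.066),('narrowpad',(226,269),.045)):
            g=ray(d,*p,h)[:2];print(nm,g)
E
```

```text
top label ((587.6909790039062, -208.31932067871094), (78.75445556640625, 78.48895263671875), 8.322534561157227)
lid s [0.48513557 0.48685949 0.61357736 0.61664701] t [-0.34812414 -0.34698357 -0.23515821 -0.23400161]
pad s [0.44893419 0.44974331 0.49000082 0.49118369] t [-0.3079284  -0.30647581 -0.29268409 -0.27914364 -0.27783336]
relay [ 0.44089619 -0.00660924]
motor [0.63006545 0.01059413]
drv [ 0.47990958 -0.39788249]
drvtip [ 0.57754213 -0.42676487]
btn [ 0.64380667 -0.40341638]
tape [0.75126314 0.01625295]
narrow [0.57830818 0.18849538]
narrowpad [0.50803216 0.21430559]
scene label ((584.6539306640625, -209.3478546142578), (87.09461212158203, 84.50604248046875), 8.223222732543945)
lid s [0.47204861 0.48644834 0.62501262 0.62798034] t [-0.34833715 -0.34697727 -0.2338481  -0.23241563]
```

```bash
cat > go.py <<'E'
import sys,numpy as np
from plant import r
from scipy.spatial.transform import Rotation as R
s=r.get_state();p=s['tool_pos'];M=R.from_quat(s['eef_rot']).as_matrix()
a=np.deg2rad(8.3);ux=np.array([np.cos(a),np.sin(a)]);uy=np.array([-ux[1],ux[0]])
print('t',round(s['clock'],2),'pos',p.round(4),'s,t',(p[:2]@ux).round(4),(p[:2]@uy).round(4),'F',s['contact_force'].round(2),'open',round(s['opening'],2))
print('toolx deg',np.rad2deg(np.arctan2(M[1,0],M[0,0])).round(1),'tilt',M[:,2].round(3))
if len(sys.argv)>3:
    S,T,Z=map(float,sys.argv[1:4]);g=np.r_[S*ux+T*uy,Z];print('goal',g.round(3),'tool d',(M.T@(g-p)).round(4))
E
python3 go.py
python3 -c "
from plant import r
print(r.snapshot('wrist')['T_tool_cam'].round(3))"
```

```text
t 0.1 pos [0.1713 0.6005 0.238 ] s,t 0.2562 0.5695 F [-0.76  0.55  0.08] open 1.0
toolx deg 164.1 tilt [-0.    -0.002 -1.   ]
[[ 0.001  0.951  0.309  0.08 ]
 [ 1.    -0.001  0.     0.001]
 [ 0.001  0.309 -0.951 -0.145]
 [ 0.     0.     0.     1.   ]]
```

>>> {"fn": "play_rows", "kwargs": {
  "targets": [
    {"jaw": 1,"dx": 0,"dy": 0,"dz": 0,"yaw": -0.14},
    {"jaw": 1,"dx": 0,"dy": 0,"dz": 0,"yaw": -0.14},
    {"jaw": 1,"dx": 0,"dy": 0,"dz": 0,"yaw": -0.14},
    {"jaw": 1,"dx": 0,"dy": 0,"dz": 0,"yaw": 0},
    {"jaw": 1,"dx": 0,"dy": 0,"dz": 0,"yaw": 0}
  ],
  "squeeze": 15
}}

```text
clock: 0.65
tool_pos: [0.1711, 0.5993, 0.2364]
eef_rot: [-0.077, 0.997, -0.003, -0.001]
contact_force: [-0.2, 0.6, -0.0]
opening: 0.573
```

```bash
python3 go.py 0.445 -0.291 0.2
```

```text
t 0.65 pos [0.1711 0.5993 0.2364] s,t 0.2558 0.5683 F [-0.22  0.63 -0.05] open 0.57
toolx deg -171.2 tilt [-0.001 -0.005 -1.   ]
goal [ 0.482 -0.224  0.2  ] tool d [-0.181  -0.8609  0.0403]
```

>>> {"fn": "play_rows", "kwargs": {
  "targets": [
    {"jaw": 1,"dx": -0.035,"dy": -0.03,"dz": 0,"yaw": 0},
    {"jaw": 1,"dx": -0.035,"dy": -0.03,"dz": 0,"yaw": 0},
    {"jaw": 1,"dx": -0.035,"dy": -0.03,"dz": 0,"yaw": 0},
    {"jaw": 1,"dx": -0.03,"dy": -0.03,"dz": 0,"yaw": 0},
    {"jaw": 1,"dx": -0.03,"dy": -0.03,"dz": 0,"yaw": 0}
  ]
}}

```text
clock: 1.15
tool_pos: [0.3536, 0.4789, 0.2355]
eef_rot: [-0.078, 0.997, 0.0, -0.003]
contact_force: [0.5, 0.9, 0.3]
opening: 0.121
```

>>> {"fn": "play_rows", "kwargs": {
  "targets": [
    {"jaw": 1,"dx": -0.01,"dy": -0.045,"dz": 0,"yaw": 0},
    {"jaw": 1,"dx": -0.01,"dy": -0.045,"dz": 0,"yaw": 0},
    {"jaw": 1,"dx": -0.01,"dy": -0.045,"dz": 0,"yaw": 0},
    {"jaw": 1,"dx": 0,"dy": -0.045,"dz": 0,"yaw": 0},
    {"jaw": 1,"dx": 0,"dy": -0.045,"dz": 0,"yaw": 0}
  ]
}}

```text
clock: 1.65
tool_pos: [0.4237, 0.2541, 0.2344]
eef_rot: [-0.067, 0.998, 0.002, -0.0]
contact_force: [1.6, -0.7, 0.4]
opening: 0.002
```

```bash
python3 go.py 0.445 -0.291 0.2
```

```text
t 1.65 pos [0.4237 0.2541 0.2344] s,t 0.4559 0.1902 F [ 1.64 -0.74  0.43] open 0.0
toolx deg -172.3 tilt [-0.001  0.003 -1.   ]
goal [ 0.482 -0.224  0.2  ] tool d [ 0.006  -0.4814  0.0327]
```

>>> {"fn": "play_rows", "kwargs": {
  "targets": [
    {"jaw": 1,"dx": 0,"dy": -0.045,"dz": 0,"yaw": 0},
    {"jaw": 1,"dx": 0,"dy": -0.045,"dz": 0,"yaw": 0},
    {"jaw": 1,"dx": 0,"dy": -0.045,"dz": 0,"yaw": 0},
    {"jaw": 1,"dx": 0,"dy": -0.045,"dz": 0,"yaw": 0},
    {"jaw": 1,"dx": 0,"dy": -0.045,"dz": 0,"yaw": 0}
  ]
}}

```text
clock: 2.15
tool_pos: [0.4535, 0.0216, 0.2344]
eef_rot: [-0.059, 0.998, 0.001, 0.001]
contact_force: [1.3, 0.2, 0.5]
opening: 0.001
```

>>> {"fn": "play_rows", "kwargs": {
  "targets": [
    {"jaw": 1,"dx": 0,"dy": -0.045,"dz": 0,"yaw": 0},
    {"jaw": 1,"dx": 0,"dy": -0.045,"dz": 0,"yaw": 0},
    {"jaw": 1,"dx": 0,"dy": -0.045,"dz": 0,"yaw": 0},
    {"jaw": 1,"dx": 0,"dy": -0.045,"dz": 0,"yaw": 0},
    {"jaw": 1,"dx": 0,"dy": -0.03,"dz": 0,"yaw": 0}
  ]
}}

```text
clock: 2.65
tool_pos: [0.477, -0.199, 0.2346]
eef_rot: [-0.049, 0.999, 0.0, 0.002]
contact_force: [1.2, 0.1, -0.9]
opening: 0.008
```

```bash
python3 go.py 0.45 -0.292 0.12; python3 - <<'E'
from plant import r
import cv2,pickle
for n in('top','wrist'):
    d=r.snapshot(n);cv2.imwrite(f'pics/{n}1.png',d['frame'][:,:,::-1]);pickle.dump(d,open(f'{n}1.pkl','wb'))
E
```

```text
t 2.65 pos [ 0.477  -0.199   0.2346] s,t 0.4433 -0.2658 F [ 1.18  0.14 -0.85] open 0.01
toolx deg -174.4 tilt [ 0.004  0.001 -1.   ]
goal [ 0.487 -0.224  0.12 ] tool d [-0.0075 -0.0259  0.1146]
```

View pics/wrist1.png

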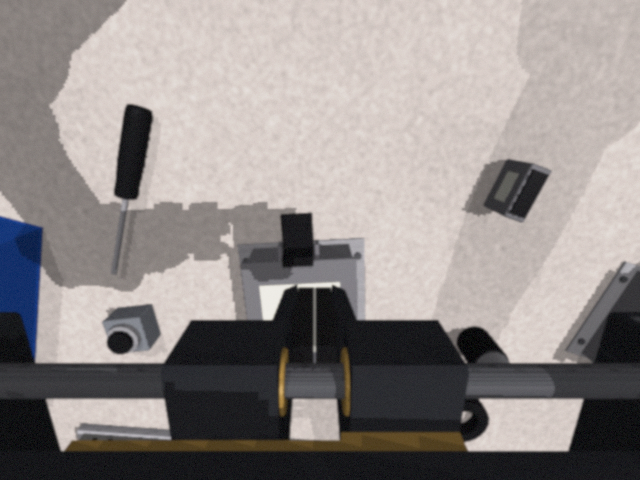

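The wrist view shows the tab pad at (297,228) in front of the box, with the shut fingers at (315,310). I'll check the pad's position from this second camera.

```bash
python3 - <<'E'
import pickle,numpy as np
from h import *
d=pickle.load(open('wrist1.pkl','rb'));K=d['mtx'];T=d['T_tool_cam'];p=np.array([.477,-.199,.2346]);M=R.from_quat([-.049,.999,0,.002]).as_matrix()
from plant import r
s=r.get_state();p=s['tool_pos'];M=R.from_quat(s['eef_rot']).as_matrix()
a=np.deg2rad(8.3);ux=np.array([np.cos(a),np.sin(a)]);uy=np.array([-ux[1],ux[0]])
z=d['z_map']
f=d['frame'].max(2)
for u,v in((283,214),(311,214),(284,245),(312,245),(297,217),(297,228),(297,240),(297,255),(297,262)):
    D=z[v,u];c=np.array([(u-K[0,2])/K[0,0],-(v-K[1,2])/K[1,1],-1]);
    w=M@(T[:3,:3]@(c*D)+T[:3,3])+p
    o=M@T[:3,3]+p;k=M@T[:3,:3]@c;g=o+k*(.045-o[2])/k[2]
    print(u,v,w.round(4),'s,t',(w[:2]@ux).round(4),(w[:2]@uy).round(4),'plane',(g[:2]@ux).round(4),(g[:2]@uy).round(4))
E
```

```text
283 214 [ 0.4853 -0.2312  0.0412] s,t 0.4468 -0.2989 plane 0.4459 -0.2984
311 214 [ 0.4821 -0.2033  0.0434] s,t 0.4477 -0.2708 plane 0.4473 -0.2708
284 245 [ 0.5166 -0.2278  0.0451] s,t 0.4783 -0.3 plane 0.4784 -0.3
312 245 [ 0.5141 -0.1994  0.0447] s,t 0.4799 -0.2715 plane 0.4798 -0.2715
297 217 [ 0.4862 -0.2169  0.0443] s,t 0.4498 -0.2848 plane 0.4496 -0.2848
297 228 [ 0.4973 -0.216   0.0452] s,t 0.461 -0.2856 plane 0.461 -0.2856
297 240 [ 0.5104 -0.2151  0.0439] s,t 0.474 -0.2865 plane 0.4737 -0.2864
297 255 [ 0.5193 -0.2134  0.063 ] s,t 0.4831 -0.2862 plane 0.4899 -0.2875
297 262 [ 0.524  -0.2128  0.0694] s,t 0.4878 -0.2862 plane 0.4977 -0.288
```

Both cameras agree within 6 mm: the pad spans s 0.446–0.486, is centred near t −0.289, and stands 45 mm high as it should. I'll square the yaw and come down above the pad's front half.

>>> {"fn": "play_rows", "kwargs": {
  "targets": [
    {"jaw": 1,"dx": 0,"dy": 0,"dz": 0,"yaw": -0.045},
    {"jaw": 1,"dx": -0.005,"dy": -0.023,"dz": 0.03,"yaw": 0},
    {"jaw": 1,"dx": 0,"dy": 0,"dz": 0.04,"yaw": 0},
    {"jaw": 1,"dx": 0,"dy": 0,"dz": 0.04,"yaw": 0},
    {"jaw": 1,"dx": 0,"dy": 0,"dz": 0,"yaw": 0}
  ]
}}

```text
clock: 3.25
tool_pos: [0.4888, -0.2213, 0.1232]
eef_rot: [-0.064, 0.998, -0.001, 0.005]
contact_force: [-0.6, 0.4, -0.2]
opening: 0.006
```

```bash
python3 go.py 0.453 -0.289 0.06
```

```text
t 3.25 pos [ 0.4888 -0.2213  0.1232] s,t 0.4517 -0.2896 F [-0.57  0.44 -0.19] open 0.01
toolx deg -172.7 tilt [ 0.011 -0.001 -1.   ]
goal [ 0.49  -0.221  0.06 ] tool d [-0.0006  0.0007  0.0632]
```

>>> {"fn": "play_rows", "kwargs": {
  "targets": [
    {"jaw": 1,"dx": 0,"dy": 0,"dz": 0.03,"yaw": 0},
    {"jaw": 1,"dx": 0,"dy": 0,"dz": 0.025,"yaw": 0},
    {"jaw": 1,"dx": 0,"dy": 0,"dz": 0.01,"yaw": 0},
    {"jaw": 1,"dx": 0,"dy": 0,"dz": 0,"yaw": 0},
    {"jaw": 1,"dx": 0,"dy": 0,"dz": 0,"yaw": 0}
  ]
}}

```text
clock: 3.75
tool_pos: [0.4948, -0.2184, 0.0632]
eef_rot: [-0.063, 0.998, -0.002, 0.009]
contact_force: [0.1, 0.1, 0.2]
opening: 0.002
```

```bash
python3 go.py 0.453 -0.289 0.037
```

```text
t 3.75 pos [ 0.4948 -0.2184  0.0632] s,t 0.458 -0.2876 F [0.06 0.12 0.19] open 0.0
toolx deg -172.7 tilt [ 0.019 -0.003 -1.   ]
goal [ 0.49  -0.221  0.037] tool d [ 0.0055 -0.0014  0.0261]
```

>>> {"fn": "play_rows", "kwargs": {
  "targets": [
    {"jaw": 1,"dx": 0.005,"dy": 0,"dz": 0.006,"yaw": 0},
    {"jaw": 1,"dx": 0,"dy": 0,"dz": 0.006,"yaw": 0},
    {"jaw": 1,"dx": 0,"dy": 0,"dz": 0.006,"yaw": 0},
    {"jaw": 1,"dx": 0,"dy": 0,"dz": 0.004,"yaw": 0},
    {"jaw": 1,"dx": 0,"dy": 0,"dz": 0.002,"yaw": 0}
  ]
}}

```text
clock: 4.25
tool_pos: [0.4915, -0.2202, 0.0414]
eef_rot: [-0.063, 0.998, -0.003, 0.012]
contact_force: [-1.2, 1.0, 5.5]
opening: 0.006
```

```bash
python3 go.py 0.453 -0.289 0.037
```

```text
t 4.25 pos [ 0.4915 -0.2202  0.0414] s,t 0.4546 -0.2888 F [-1.24  1.04  5.46] open 0.01
toolx deg -172.8 tilt [ 0.024 -0.005 -1.   ]
goal [ 0.49  -0.221  0.037] tool d [ 0.0017 -0.0002  0.0044]
```

>>> {"fn": "play_rows", "kwargs": {
  "targets": [
    {"jaw": 1,"dx": 0,"dy": 0,"dz": 0.004,"yaw": 0},
    {"jaw": 1,"dx": 0,"dy": 0,"dz": 0.004,"yaw": 0},
    {"jaw": 1,"dx": 0,"dy": 0,"dz": 0.004,"yaw": 0},
    {"jaw": 1,"dx": 0,"dy": 0,"dz": 0.003,"yaw": 0},
    {"jaw": 1,"dx": 0,"dy": 0,"dz": 0.002,"yaw": 0}
  ]
}}

```text
clock: 4.75
tool_pos: [0.4916, -0.2203, 0.0384]
eef_rot: [-0.063, 0.998, -0.007, 0.014]
contact_force: [-3.3, 1.3, 13.7]
opening: 0.008
```

```bash
python3 go.py 0.453 -0.289 0.037;  python3 - <<'E'
from plant import r
import cv2,pickle
d=r.snapshot('scene');cv2.imwrite('pics/scene2.png',d['frame'][:,:,::-1])
E
```

```text
t 4.75 pos [ 0.4916 -0.2203  0.0384] s,t 0.4546 -0.2889 F [-3.26  1.31 13.7 ] open 0.01
toolx deg -172.7 tilt [ 0.029 -0.013 -0.999]
goal [ 0.49  -0.221  0.037] tool d [ 0.0016 -0.0001  0.0014]
```

View pics/scene2.png

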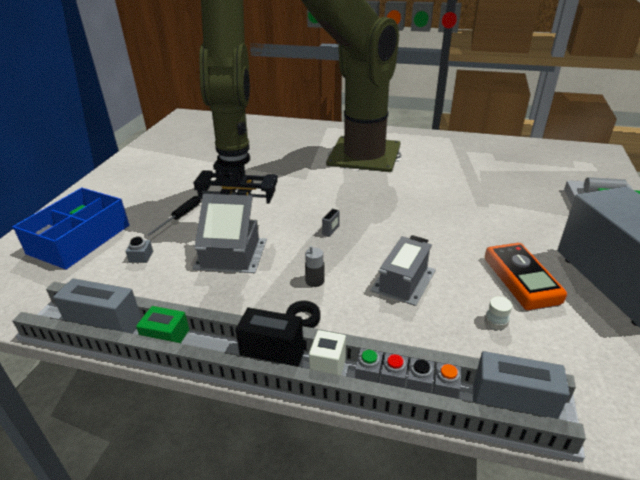

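The cover has popped up: its label now faces the camera, with the lip near (228,195). Now I'll back off the tab, up and towards the robot.

>>> {"fn": "play_rows", "kwargs": {
  "targets": [
    {"jaw": 1,"dx": 0.004,"dy": 0,"dz": -0.01,"yaw": 0},
    {"jaw": 1,"dx": 0.02,"dy": 0,"dz": -0.015,"yaw": 0},
    {"jaw": 1,"dx": 0.02,"dy": 0,"dz": -0.03,"yaw": 0},
    {"jaw": 1,"dx": 0,"dy": 0,"dz": -0.03,"yaw": 0},
    {"jaw": 1,"dx": 0,"dy": 0,"dz": -0.01,"yaw": 0}
  ]
}}

```text
clock: 5.3
tool_pos: [0.4438, -0.2241, 0.1341]
eef_rot: [-0.064, 0.998, -0.007, 0.014]
contact_force: [0.7, -0.0, -0.2]
opening: 0.004
```

```bash
python3 go.py 0.46 -0.290 0.128;  python3 - <<'E'
from plant import r
import cv2,pickle
from h import *
for n in('scene','top'):
    d=r.snapshot(n);cv2.imwrite(f'pics/{n}3.png',d['frame'][:,:,::-1]);P=cloud(d)
    a=np.deg2rad(8.3);ux=np.array([np.cos(a),np.sin(a)]);uy=np.array([-ux[1],ux[0]])
    s=P[...,:2]@ux;t=P[...,:2]@uy;f=d['frame'].min(2)
    m=(s>.5)&(s<.63)&(abs(t+.29)<.035)&(P[...,2]>.07)&(P[...,2]<.17)&(f>110)
    c=np.polyfit(s[m],P[...,2][m],1);print(n,m.sum(),'lid angle',np.arctan(-c[0]),'z at s=.52',np.polyval(c,.52),'z at .612',np.polyval(c,.612))
E
```

```text
t 5.3 pos [ 0.4438 -0.2241  0.1341] s,t 0.4068 -0.2858 F [ 0.69 -0.05 -0.2 ] open 0.0
toolx deg -172.6 tilt [ 0.03  -0.013 -0.999]
goal [ 0.497 -0.221  0.128] tool d [-0.0531 -0.0032  0.0076]
scene 1164 lid angle 0.6896840715219938 z at s=.52 0.14634897498244637 z at .612 0.07046690475509054
top 451 lid angle 0.6998906906398354 z at s=.52 0.14585283224567397 z at .612 0.06837949067513815
```

View pics/scene3.png

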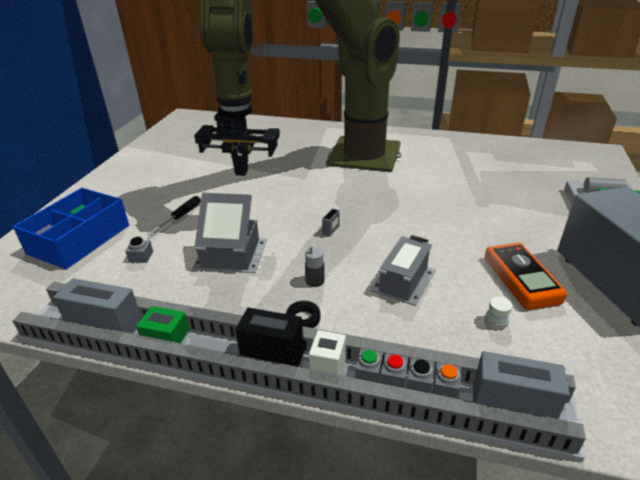

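The cover rests at 0.69–0.70 rad in both views, and the gripper is clear. Next I'll bring the fingertips up to the lip, then push along its arc.

>>> {"fn": "play_rows", "kwargs": {
  "targets": [
    {"jaw": 1,"dx": -0.025,"dy": -0.003,"dz": 0.006,"yaw": 0},
    {"jaw": 1,"dx": -0.03,"dy": 0,"dz": 0.004,"yaw": 0},
    {"jaw": 1,"dx": -0.02,"dy": 0,"dz": 0,"yaw": 0},
    {"jaw": 1,"dx": 0,"dy": 0,"dz": 0,"yaw": 0},
    {"jaw": 1,"dx": 0,"dy": 0,"dz": 0,"yaw": 0}
  ]
}}

```text
clock: 5.9
tool_pos: [0.5185, -0.217, 0.1182]
eef_rot: [-0.064, 0.998, -0.006, 0.01]
contact_force: [-1.4, 0.4, 1.2]
opening: 0.009
```

```bash
python3 go.py 0.505 -0.290 0.128
```

```text
t 5.9 pos [ 0.5185 -0.217   0.1182] s,t 0.4817 -0.2896 F [-1.39  0.4   1.18] open 0.01
toolx deg -172.7 tilt [ 0.021 -0.01  -1.   ]
goal [ 0.542 -0.214  0.128] tool d [-0.0235 -0.0001 -0.0094]
```

>>> {"fn": "play_rows", "kwargs": {
  "targets": [
    {"jaw": 1,"dx": -0.008,"dy": 0,"dz": -0.006,"yaw": 0},
    {"jaw": 1,"dx": -0.012,"dy": 0,"dz": -0.006,"yaw": 0},
    {"jaw": 1,"dx": -0.012,"dy": 0,"dz": -0.008,"yaw": 0},
    {"jaw": 1,"dx": -0.012,"dy": 0,"dz": -0.008,"yaw": 0},
    {"jaw": 1,"dx": -0.012,"dy": 0,"dz": -0.008,"yaw": 0}
  ]
}}

```text
clock: 6.4
tool_pos: [0.5641, -0.2112, 0.1534]
eef_rot: [-0.062, 0.998, -0.005, -0.0]
contact_force: [-0.7, 0.2, 0.5]
opening: 0.004
```

```bash
python3 go.py 0.60 -0.290 0.165;  python3 - <<'E'
from plant import r
import cv2
d=r.snapshot('scene');cv2.imwrite('pics/scene4.png',d['frame'][100:340,100:420,::-1].repeat(2,0).repeat(2,1))
E
```

```text
t 6.4 pos [ 0.5641 -0.2112  0.1534] s,t 0.5277 -0.2904 F [-0.73  0.2   0.47] open 0.0
toolx deg -172.9 tilt [ 0.    -0.011 -1.   ]
goal [ 0.636 -0.2    0.165] tool d [-0.0723  0.0018 -0.0116]
```

View pics/scene4.png

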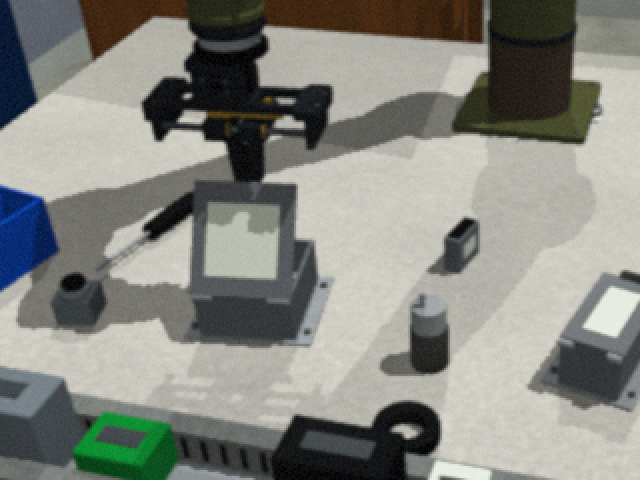

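The cover is rising, with the fingertips behind its lip at crop (250,185). I'll keep pushing past upright.

>>> {"fn": "play_rows", "kwargs": {
  "targets": [
    {"jaw": 1,"dx": -0.014,"dy": 0,"dz": 0,"yaw": 0},
    {"jaw": 1,"dx": -0.016,"dy": 0,"dz": -0.003,"yaw": 0},
    {"jaw": 1,"dx": -0.016,"dy": 0,"dz": -0.003,"yaw": 0},
    {"jaw": 1,"dx": -0.016,"dy": 0,"dz": -0.002,"yaw": 0},
    {"jaw": 1,"dx": -0.014,"dy": 0,"dz": 0,"yaw": 0}
  ]
}}

```text
clock: 6.95
tool_pos: [0.6389, -0.2036, 0.1635]
eef_rot: [-0.061, 0.998, -0.006, -0.001]
contact_force: [-0.1, -0.7, 0.5]
opening: 0.002
```

>>> {"fn": "play_rows", "kwargs": {
  "targets": [
    {"jaw": 1,"dx": -0.01,"dy": 0,"dz": 0,"yaw": 0},
    {"jaw": 1,"dx": -0.01,"dy": 0,"dz": 0,"yaw": 0},
    {"jaw": 1,"dx": -0.008,"dy": 0,"dz": 0,"yaw": 0},
    {"jaw": 1,"dx": 0,"dy": 0,"dz": 0,"yaw": 0},
    {"jaw": 1,"dx": 0,"dy": 0,"dz": 0,"yaw": 0}
  ]
}}

```text
clock: 7.45
tool_pos: [0.6659, -0.2007, 0.1622]
eef_rot: [-0.061, 0.998, -0.007, -0.002]
contact_force: [-0.2, 0.0, -0.4]
opening: -0.001
```

```bash
python3 go.py 0.64 -0.290 0.165;  python3 - <<'E'
from plant import r
import cv2
d=r.snapshot('scene');cv2.imwrite('pics/scene5.png',d['frame'][100:340,100:420,::-1].repeat(2,0).repeat(2,1))
E
```

```text
t 7.45 pos [ 0.6659 -0.2007  0.1622] s,t 0.63 -0.2948 F [-0.15  0.02 -0.41] open -0.0
toolx deg -173.0 tilt [-0.004 -0.014 -1.   ]
goal [ 0.675 -0.195  0.165] tool d [-0.0099  0.005  -0.0029]
```

View pics/scene5.png

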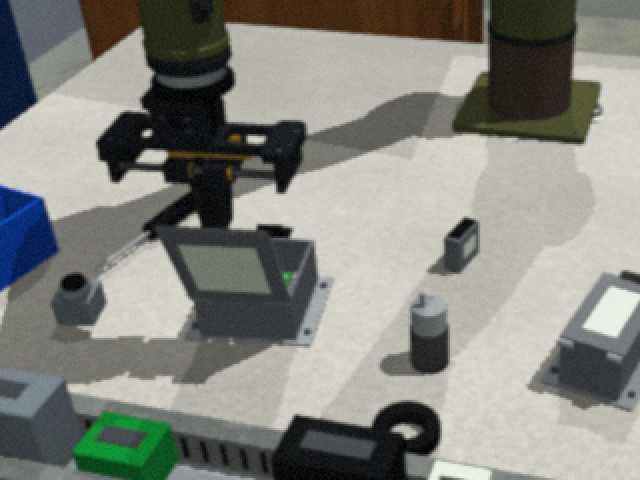

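The cover has fallen back past upright and its outer face now leans away from the robot. I'll back off and verify the angle.

>>> {"fn": "play_rows", "kwargs": {
  "targets": [
    {"jaw": 1,"dx": 0.02,"dy": 0,"dz": -0.01,"yaw": 0},
    {"jaw": 1,"dx": 0.03,"dy": 0,"dz": -0.03,"yaw": 0},
    {"jaw": 1,"dx": 0.04,"dy": 0,"dz": -0.03,"yaw": 0},
    {"jaw": 1,"dx": 0.045,"dy": 0,"dz": 0,"yaw": 0},
    {"jaw": 1,"dx": 0.045,"dy": 0,"dz": 0,"yaw": 0}
  ]
}}

```text
clock: 8.0
tool_pos: [0.4846, -0.2203, 0.234]
eef_rot: [-0.062, 0.998, -0.006, -0.001]
contact_force: [-0.6, -0.4, 0.5]
opening: 0.006
```

>>> {"fn": "play_rows", "kwargs": {
  "targets": [
    {"jaw": 1,"dx": 0.03,"dy": 0,"dz": 0,"yaw": 0},
    {"jaw": 1,"dx": 0,"dy": 0,"dz": 0,"yaw": 0},
    {"jaw": 1,"dx": 0,"dy": 0,"dz": 0,"yaw": 0},
    {"jaw": 1,"dx": 0,"dy": 0,"dz": 0,"yaw": 0},
    {"jaw": 1,"dx": 0,"dy": 0,"dz": 0,"yaw": 0}
  ]
}}

```text
clock: 8.5
tool_pos: [0.4464, -0.2265, 0.2357]
eef_rot: [-0.059, 0.998, -0.008, -0.003]
contact_force: [-0.0, 0.1, 0.4]
opening: 0.004
```

```bash
python3 go.py; python3 - <<'E'
from plant import r
import cv2,pickle
from h import *
a=np.deg2rad(8.3);ux=np.array([np.cos(a),np.sin(a)]);uy=np.array([-ux[1],ux[0]])
for n in('scene','top'):
    d=r.snapshot(n);cv2.imwrite(f'pics/{n}6.png',d['frame'][:,:,::-1]);P=cloud(d)
    d0=pickle.load(open(n+'0.pkl','rb'))
    s=P[...,:2]@ux;t=P[...,:2]@uy;z=P[...,2]
    m=(s>.59)&(s<.69)&(abs(t+.29)<.05)&(z>.08)&(z<.2)
    if m.sum()>10:
        c=np.polyfit(z[m],s[m],1);print(n,m.sum(),'lid angle',np.pi/2+np.arctan(c[0]),'z range',z[m].min(),z[m].max(),'s',s[m].min(),s[m].max())
    # tab height
    m=(s>.447)&(s<.47)&(abs(t+.289)<.012)&(z>.02)&(z<.06);print('pad z',np.median(z[m]) if m.any() else None)
    df=cv2.absdiff(d['frame'],d0['frame']).max(2);
    P0=cloud(d0);dz=abs(P[...,2]-P0[...,2])
    cv2.imwrite(f'pics/{n}diff.png',np.clip(df*3.,0,255).astype(np.uint8))
E
```

```text
t 8.5 pos [ 0.4464 -0.2265  0.2357] s,t 0.409 -0.2886 F [-0.03  0.13  0.42] open 0.0
toolx deg -173.2 tilt [-0.005 -0.016 -1.   ]
scene 1472 lid angle 1.90356955962171 z range 0.08001927070167247 0.18013329493318309 s 0.6241342222730643 0.6633258983843882
pad z 0.0457395023215994
top 831 lid angle 1.9285202343413779 z range 0.08005253413678393 0.18190756961232335 s 0.616322310963664 0.6612914398532264
pad z 0.044983414733883675
```

View pics/top6.png

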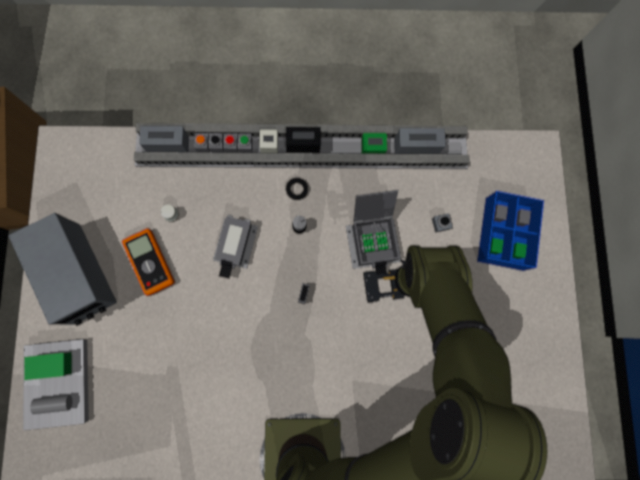

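View pics/scene6.png

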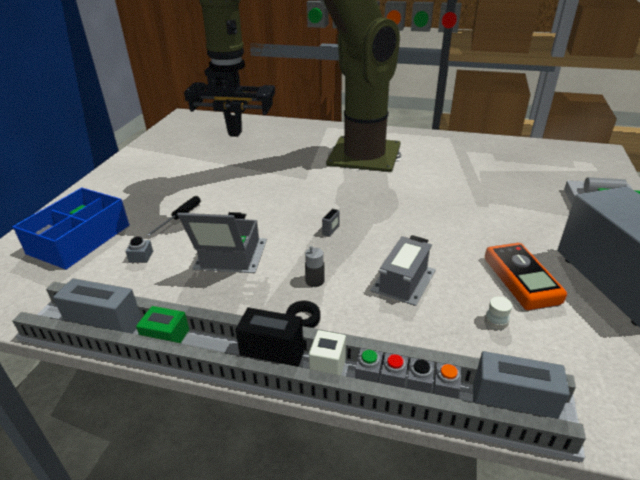

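View pics/scenediff.png

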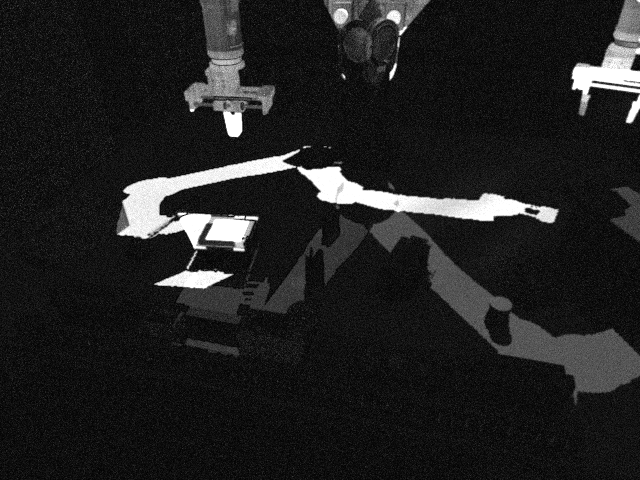

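The top and scene views show the cover open at about 1.90–1.93 rad, the tab pad back at 45 mm and the narrow box shut. The difference image shows only shadows, the cover and the arm, so none of the loose things moved. The gripper is well clear and still, so I'll hand in.

```bash
python3 -c "
from plant import r
print(r.finish_job())"
```

```text
the job is handed in; nothing more can be done
None
```

The wider box is open and handed in at about 8.6 s on the robot's clock; no verdict was reported. With the shut fingertips I pressed its release tab, reaching about 14 N at the wrist. The cover popped up and came to rest at about 0.70 rad. I then pushed its lip back along its arc past upright, and it fell against its stop.

Last checks, from pictures taken just before handing in:
- **Cover:** it stood at 1.90 rad in the scene view and 1.93 rad in the top view, against a stop of 1.92. I took one reading per camera and did not measure its speed.
- **Tab:** the pad was back at 45 to 46 mm above the table, its rest height.
- **Narrow box and loose things:** the narrow box looked shut. The before-and-after scene comparison showed only the cover, the arm and shadows changed.
- **Robot:** the gripper was about 0.24 m up, in front of the box, with wrist force under 0.5 N.

No final check failed. Earlier, the two cameras disagreed by about 6 mm on the tab's sideways position. I aimed between them, and the press worked.

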